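# Size a wheel's bore on the stepped gauge, open the matching bushing bin

## Robot

A 6-joint arm with a two-finger parallel gripper is mounted at the origin on the work surface. World frame = base frame: x ahead of the robot, y to its left, z up, the work surface at z = 0. Lengths are in mm, angles in rad, forces in N, time in s.
With the tool pointing down it reaches from about 275 to 1000 mm from the base axis. Payload 8.4 kg.
Tool frame: the origin (TCP) lies on the centre line of the jaws, within the pads' length; the fingertips stand r.tip_reach ahead of it and the grasp point (between the pads) lies 11 mm behind it (r.tip_reach is the distance from the TCP to the fingertips, in mm); z points along the fingers, y is the line along which they close (so a half turn about z gives the same grasp; the last joint's range is limited). The gripper opens to 85 mm and grips with 20 to 120 N. Pads are 22 mm wide; open, the fingers measure 114 mm over their backs; the gripper's body (76 mm by 85 mm) begins 54 mm behind the grasp point. The pads swing forward as they close: fully open they stand 13 mm farther back than shut.
Start: joints at [1.335, 0.353, 1.633, -0, 1.155, -0.002], TCP at [144.796, 607.998, 209.981] pointing down, gripper open.
Joint ranges: [-2.63, 2.63], [-0.92, 2.1], [0.06, 2.66], [-1.3, 4.44], [0, 2.69], [-3.02, 3.02]. Speed limits (rad/s): [2.22, 2.22, 2.79, 3.14, 3.14, 3.14].

## Interface

Orientations are given as [roll, pitch, yaw] about the fixed x, y, z axes, in that order (R = Rz(yaw) Ry(pitch) Rx(roll)).
In Python, from rig import r gives the robot as it stands.
- The arm moves only by the tool carry_out, never from a script. Its argument "targets" is a list of rows, each an object with "dp": the shift along the tool's x, y, z in mm, a list of three; "yaw": the turn about the tool's z in degrees. A call has 1 to 12 rows; each row is the pose to reach, as a shift and turn from the pose commanded when the call began, along the tool's axes at that moment; what a row does not reach only later rows make up. A row lasts 1/8 s, in which the tool goes at most 62.5 mm and 10.7 degrees, less where a joint would pass 70% of its speed; a pose out of reach is approached as far as the arm can. A call with a gripper value outside its range is refused whole. "fingers" is the opening, from -1 (shut) to 1 (fully open), so that 0 is half open, set as the call begins (left out, the last holds). The fingers move at their own pace and stop on an object; "grip_force" is the grip in N (left out, the last holds). Time passes only in rows, so rows that repeat a pose let the fingers close. It gives the time, the measured TCP pose, the force, the opening and the grip force at its end, in the units of the state.
- r.sense(): the state, without advancing time (a new reading comes with each control period).
- r.grab_frame(name): name is "scene" or "top" or "wrist"; returns the picture (384x512x3 uint8, red, green, blue); there is no depth.
- r.get_calibration(name): a dict with "fx", "fy", "cx", "cy" (pixels), "dist_coeffs" ([k1, k2, p1, p2, k3] as OpenCV has them; the pictures are not rectified), "rvec" (rotation vector, rad) and "tvec" (3), from world to camera coordinates, as OpenCV has them. Camera axes: x right, y down, z forward; pixel columns grow to the right and rows downward; lengths in mm; the calibration is good to about 2 mm. A picture is of the moment at which its call begins: read the wrist's pose just before it. get_calibration takes no time and is no camera call; for the wrist camera it gives the pose at the moment of the call.
- r.sign_off(): hands the job in; it is judged then, once.
The state is a dict: "clock": time; "qpos": joint angles; "qvel": joint speeds; "joint_efforts": joint torques, N m; "eef_pos": TCP position; "tcp_rot": TCP orientation; "contact_force": force on the tool from outside, world axes, zero at the start; "wrist_torque": the same for the moment, N m; "opening": opening from 0.0 (shut) to 1.0 (fully open); "grasp_force": force on a finger pad.
Only numpy, scipy, OpenCV 4.12 (cv2) and the standard library are available. Lean on these libraries where they do the work, as an engineer would, in place of code of your own. Each camera call takes 0.05 s, during which the arm holds its last target. There are 200 camera calls.

## Task

Find out which bushing the abrasive wheel hanging at the thin end of the stepped gauge needs: slide it along the gauge towards the thick end until it stops squarely against a shoulder, and leave it there. Then pull open, all the way to its stop, the one tilt-out bin whose front has the colour of the step the wheel has ended up sitting on; keep the other two bins shut, and leave the two spare wheels, the geode and the glass bowl where they are.

Things in the scene. Friction and masses are not known exactly. Their poses are not given: they have to be found in the camera images.
- gauge: Fixed stepped gauge: a level mandrel thickening in steps. Origin on the shelf straight below its free thin tip; x runs along the mandrel to the thick end, z up. All sections are round and share one level top edge at z 130 mm, so a hanging wheel slides without climbing. Bare steel, 26 mm thick, from x 0 to 70 mm; then the yellow, blue and red steps. Foot plate 14 mm high, 100 mm wide, x 85-385 mm.
- step_yellow (a point): Far end of the yellow step (32 mm thick, x 70-115 mm along the gauge), on the top edge; axes as the gauge. A wheel slides over every step smaller than its bore and stops with its leading face on the first shoulder larger than the bore. One that sits on yellow, stopped by blue, has its centre at gauge x = 103 mm.
- step_blue (a point): Far end of the blue step (40 mm thick, x 115-160 mm along the gauge), on the top edge. A wheel that sits on blue, stopped by the red step, has its centre at gauge x = 148 mm.
- step_red (a point): Far end of the red step (48 mm thick, x 160-205 mm along the gauge), on the top edge. A wheel that sits on red, stopped by the dark 64 mm collar (x 205-215 mm, 4 mm above the top edge), has its centre at gauge x = 193 mm. Then a grey post (x 215-241 mm, 138 mm high) and a spare peg to x 365 mm.
- wheel_a: One of three look-alike grey-green abrasive wheels, 90 mm across, 24 mm thick, 0.3 kg, bores unknown (between 33 and 55 mm). One hangs on the gauge's bare thin end, centre 25-50 mm from the tip, the others on the spare peg. Origin: wheel's centre, 16-28 mm below the top edge; x = axle. Slides at 1-4 N; push both sides of the mandrel at once: fingers 56 mm apart, tips 94 mm up.
- wheel_b: One of three look-alike grey-green abrasive wheels, 90 mm across, 24 mm thick, 0.3 kg, bores unknown (between 33 and 55 mm). One hangs on the gauge's bare thin end, centre 25-50 mm from the tip, the others on the spare peg. Origin: wheel's centre, 16-28 mm below the top edge; x = axle. Slides at 1-4 N; push both sides of the mandrel at once: fingers 56 mm apart, tips 94 mm up.
- wheel_c: One of three look-alike grey-green abrasive wheels, 90 mm across, 24 mm thick, 0.3 kg, bores unknown (between 33 and 55 mm). One hangs on the gauge's bare thin end, centre 25-50 mm from the tip, the others on the spare peg. Origin: wheel's centre, 16-28 mm below the top edge; x = axle. Slides at 1-4 N; push both sides of the mandrel at once: fingers 56 mm apart, tips 94 mm up.
- bin_yellow_lip (a point): Mid top edge of the yellow bin's front, a panel 104 wide, 8 thick, 135 mm high, hinged at its foot (z 16 mm). Shut: x points into the bin, y along the edge, z up; point is mid-thickness, 135 mm above the hinge. The grey housing behind is flat-topped, z 116 mm, with a colour label: the panel's top 35 mm stands free: hook it from behind with closed fingers, pull to -x. Bins 120 mm apart, any order.
- bin_blue_lip (a point): Mid top edge of the blue bin's front, a panel 104 wide, 8 thick, 135 mm high, hinged at its foot (z 16 mm). Shut: x points into the bin, y along the edge, z up; point is mid-thickness, 135 mm above the hinge. The grey housing behind is flat-topped, z 116 mm, with a colour label: the panel's top 35 mm stands free: hook it from behind with closed fingers, pull to -x. Bins 120 mm apart, any order.
- bin_red_lip (a point): Mid top edge of the red bin's front, a panel 104 wide, 8 thick, 135 mm high, hinged at its foot (z 16 mm). Shut: x points into the bin, y along the edge, z up; point is mid-thickness, 135 mm above the hinge. The grey housing behind is flat-topped, z 116 mm, with a colour label: the panel's top 35 mm stands free: hook it from behind with closed fingers, pull to -x. Bins 120 mm apart, any order.
- bin_yellow_front (a joint): Tilt of the yellow bin's front in rad: 0 shut (upright), 0.6 fully open on its stop (top edge leaning out towards -x of its lip point). May start up to 0.06 ajar. Stiff hinge: stays where it is left; 2 to 4 N at the top edge moves it.
- bin_blue_front (a joint): Tilt of the blue bin's front in rad: 0 shut (upright), 0.6 fully open on its stop (top edge leaning out towards -x of its lip point). May start up to 0.06 ajar. Stiff hinge: stays where it is left; 2 to 4 N at the top edge moves it.
- bin_red_front (a joint): Tilt of the red bin's front in rad: 0 shut (upright), 0.6 fully open on its stop (top edge leaning out towards -x of its lip point). May start up to 0.06 ajar. Stiff hinge: stays where it is left; 2 to 4 N at the top edge moves it.
- geode: Cut geode, purple crystals up, 132 mm across, 80 mm high; origin under its centre. Leave alone.
- bowl: Frosted glass bowl of polished chalcedony, 140 mm across, 56 mm high; origin under its centre. Leave alone.
Things that resemble listed ones, but are neither listed nor needed, are in the scene too. What is shaped like the wheel_b but orange is not meant.

How it is judged:
By the outcome, as a careful person would: the job done as asked, in the order asked, and still so for the second after the job is handed in, with the robot touching nothing.
It also fails if it takes over 53 s, if anything falls off the work surface, if the arm or the gripper's body presses on something with over 40 N, if the wrist force passes 120 N, or if a joint passes its speed limit or range.

## Working session

There is one attempt and no reset: what is moved stays moved. The work goes in short steps, Python scripts to look and compute and a tool call to move; the robot and the scene stay as the last step left them, time stands still between calls to the robot, and variables do not carry over. Pictures are saved under pics/ and viewed, at most 10 in all, crops included, and the job is handed in when it is done.

Besides the shell and the picture viewer there is one more tool, called after ">>>" by a JSON object that holds its "name" and its "arguments". carry_out: Moves the arm, as the interface text tells. Its arguments: {"type":"object","properties":{"targets":{"type":"array","items":{"type":"object","properties":{"dp":{"type":"array","items":{"type":"number"}},"yaw":{"type":"number"}}}},"fingers":{"type":"number"},"grip_force":{"type":"number"}},"required":["targets"]}

```bash
mkdir -p pics; cat > h.py <<'E'
from rig import r
import numpy as np, cv2
def cal(n):
    c=r.get_calibration(n);K=np.array([[c['fx'],0,c['cx']],[0,c['fy'],c['cy']],[0,0,1.]])
    return K,np.array(c['dist_coeffs']),cv2.Rodrigues(np.array(c['rvec'],float))[0],np.array(c['tvec'],float).ravel()
def ray(c,p):
    K,d,R,t=c;u=cv2.undistortPoints(np.array(p,float).reshape(-1,1,2),K,d).reshape(-1,2)
    D=np.c_[u,np.ones(len(u))]@R; return -R.T@t,D
def onz(c,p,z):
    o,D=ray(c,p); return o+D*((z-o[2])/D[:,2:3])
def tri(c1,p1,c2,p2):
    o1,D1=ray(c1,p1);o2,D2=ray(c2,p2);out=[]
    for a,b in zip(D1,D2):
        s=np.linalg.lstsq(np.c_[a,-b],o2-o1,rcond=None)[0]
        A=o1+s[0]*a;B=o2+s[1]*b; out.append(np.r_[(A+B)/2,np.linalg.norm(A-B)])
    return np.array(out)
def proj(c,P):
    K,d,R,t=c; return cv2.projectPoints(np.array(P,float).reshape(-1,3),cv2.Rodrigues(R)[0],t,K,d)[0].reshape(-1,2)
def save(n,f): cv2.imwrite(f'pics/{f}.png',n[:,:,::-1])
E
python3 - <<'E'
from h import *
a=r.grab_frame('scene');b=r.grab_frame('top')
np.save('a.npy',a);np.save('b.npy',b)
save(a,'s0');save(b,'t0')
print(r.tip_reach,r.sense())
for n in('scene','top'):
    K,d,R,t=cal(n);print(n,-R.T@t,R[2],K[0,0])
E
```

```text
8.0 {'clock': 0.1, 'qpos': array([ 1.33457393e+00,  3.53578718e-01,  1.63408227e+00,  1.03130070e-05,
        1.15520066e+00, -2.38701759e-03]), 'qvel': array([ 9.60612657e-05,  2.57859856e-04, -3.24132005e-03,  1.55421476e-03,
        1.83881469e-03, -1.08854873e-03]), 'joint_efforts': array([ 6.52522376e-04, -6.06361127e+01, -3.42825508e+01, -8.07512129e-05,
        3.99465222e-03, -1.94149942e-05]), 'eef_pos': array([144.69809632, 607.53810585, 209.32724862]), 'tcp_rot': array([-3.14032369e+00, -1.24589092e-05,  2.90775310e+00]), 'contact_force': array([-0.60350386,  0.13008263,  0.49026144]), 'wrist_torque': array([0.01205454, 0.03389519, 0.00263677]), 'grasp_force': 0.0, 'opening': 0.9982360369248378}
scene [1131.43795623  387.99419329 1296.45908083] [-0.41924955 -0.33182483 -0.84505745] 465.9226607079164
top [ 408.7349474  -103.03072573 1347.26962994] [ 0.09357092  0.02524508 -0.9952925 ] 417.58620864385256
```

View pics/s0.png

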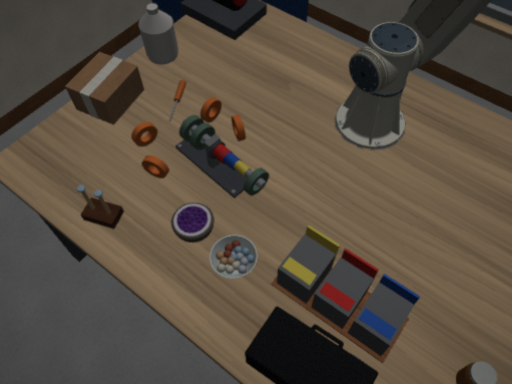

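View pics/t0.png

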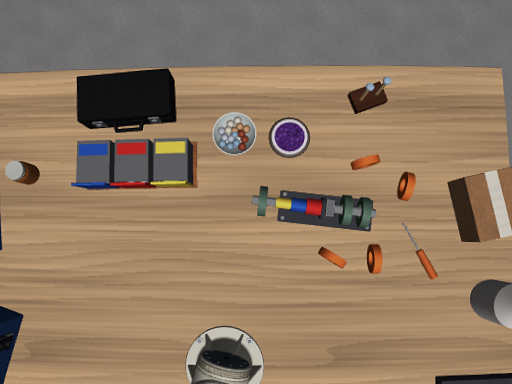

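The scene view shows the gauge with the hanging green wheel at (257,180), two spares at (190-205,130), and orange lookalike rings. The top view has the gauge from tip (252,200) to spares (348-366,212). The bins read blue, red, yellow from left to right at (93/131/170,185), and blue looks ajar. The only candidate for the wheel is the green one at top (262,200); the spares at (348,210) and (366,212) and the orange rings at (365,161), (406,186), (332,257) and (374,258) are not meant. I'll check this in one close crop.

```bash
python3 - <<'E'
from h import *
a=np.load('a.npy');b=np.load('b.npy')
def crop(i,x,y,w,h,s):return cv2.resize(i[y:y+h,x:x+w],None,fx=s,fy=s,interpolation=cv2.INTER_CUBIC)
m=np.zeros((600,800,3),np.uint8)
m[:280,:400]=crop(b,245,170,100,70,4)
m[:300,400:800]=crop(a,180,125,100,75,4)
m[300:600,:400]=crop(b,65,130,133,100,3)[:300,:400] if 0 else np.pad(crop(b,65,130,133,100,3),((0,0),(0,1),(0,0)))
m[300:600,400:]=cv2.resize(a[225:345,270:430],(400,300),interpolation=cv2.INTER_CUBIC)
save(m,'crop')
cs,ct=cal('scene'),cal('top')
def blobs(i,c,win):
    x0,y0,x1,y1=win;hsv=cv2.cvtColor(i,cv2.COLOR_RGB2HSV);H,S,V=[hsv[...,k].astype(int) for k in range(3)]
    k={'y':(abs(H-27)<7),'b':(abs(H-112)<12),'r':(H<6)|(H>172)}[c]&(S>130)&(V>60)
    w=np.zeros(k.shape,bool);w[y0:y1,x0:x1]=1;k&=w
    n,l,st,ce=cv2.connectedComponentsWithStats(k.astype(np.uint8))
    return [(ce[j],st[j]) for j in np.argsort(-st[1:,4])[:2]+1 if st[j,4]>12]
for g,wt,ws in(('gauge',(250,185,345,225),(185,120,275,200)),('bins',(65,130,195,195),(270,225,430,350))):
  for c in'ybr':
    T=blobs(b,c,wt);S=blobs(a,c,ws)
    for k in range(min(len(T),len(S))):
        print(g,c,T[k][0].round(1),T[k][1],S[k][0].round(1),S[k][1],tri(ct,T[k][0],cs,S[k][0]).round(1))
E
```

```text
gauge y [282.9 202.9] [275 197  16  13 159] [240.9 166.9] [235 161  14  14 108] [[ 505.5 -181.7  120.8    1.1]]
gauge b [298.4 204.9] [290 198  17  15 197] [230.9 158.3] [225 153  14  13  99] [[ 499.4 -227.   121.7    0.9]]
gauge r [313.6 206.7] [305 198  17  18 242] [220.6 150.4] [214 144  17  15 147] [[ 494.4 -272.6  120.3    2.6]]
bins y [170.1 146.9] [156 141  29  12 324] [299.1 270.4] [283 258  33  26 382] [[675.9 157.5 117.    3.6]]
bins y [170.8 183.4] [150 181  42   6 219] [322.6 235.8] [307 225  33  23 124] [[561.  151.5 137.4   8.2]]
bins b [ 92.7 149.2] [ 79 144  29  12 328] [377.3 323.5] [359 309  37  31 480] [[672.4 397.7 117.2   3.2]]
bins b [ 92.9 184.8] [ 71 182  47   7 192] [401.1 286. ] [384 275  35  23  93] [[557.8 391.9 132.4  14.6]]
bins r [130.9 148.1] [117 142  29  13 328] [336.9 296.2] [320 282  35  29 435] [[674.1 278.  116.9   2.7]]
bins r [131.  184.5] [110 182  44   6 213] [360.7 259.6] [344 249  34  22 109] [[558.3 271.7 136.6  10.1]]
```

View pics/crop.png

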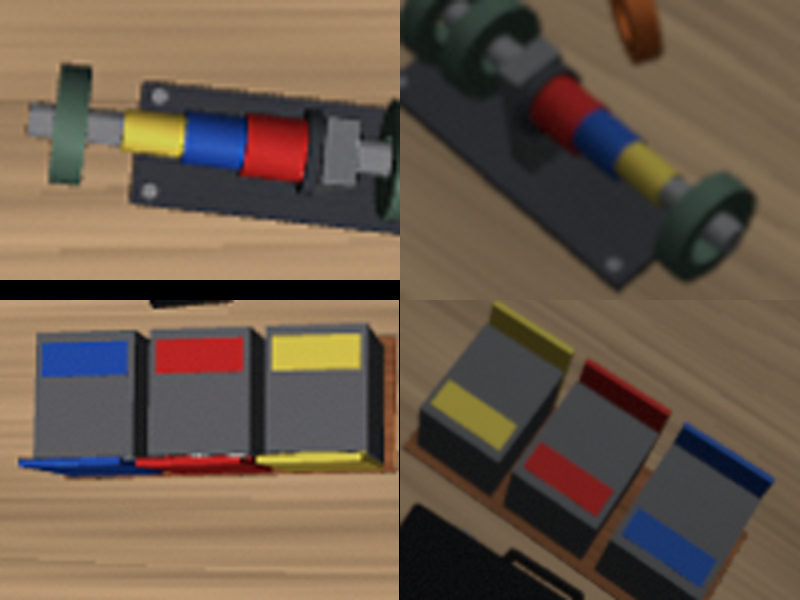

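```bash
python3 - <<'E'
from h import *
a=np.load('a.npy');b=np.load('b.npy');cs,ct=cal('scene'),cal('top')
u=np.array([-11.1,-90.9])/91.6;v=np.array([-u[1],u[0]]);O=np.array([499.8,-227.1])-137.5*u
g=lambda P:np.c_[(P[:,:2]-O)@u,(P[:,:2]-O)@v].round(1)
# wheel corners at top (read off crop: crop/4+offset)
tc=np.array([[62,64],[91,66],[49,183],[79,184]])/4.+[245,170]
print('wheel corners gauge z110',g(onz(ct,tc,110)))
print('tip',g(onz(ct,[[252,200]],117)))
# silhouettes of steps in crop rows, at axis height
for z,cols in((114,[[155,112],[155,157]]),(110,[[215,114],[213,168]]),(106,[[280,117],[276,181]])):
    print(z,g(onz(ct,np.array(cols)/4.+[245,170],z)))
# panel top edges: top view crop/3+(65,130), scene crop/2.5+(270,225)
T={'y':[[257,459],[383,456]],'r':[[136,461],[257,458]],'b':[[19,463],[133,461]]}
S={'y':[[497,302],[573,351]],'r':[[586,361],[669,409]],'b':[[684,425],[772,479]]}
for k in T:
    p=np.array(T[k])/3.+[65,130];q=(np.array(S[k])-[400,300])/2.5+[270,225]
    print(k,tri(ct,p,cs,q).round(0).tolist(), onz(ct,p,151)[:,:2].round(),onz(cs,q,151)[:,:2].round())
s=r.sense()['eef_pos'];R=np.array([[np.cos(2.9077),np.sin(2.9077)],[np.sin(2.9077),-np.cos(2.9077)]])
print('O',O); tgt=O-40*u; print(tgt,(tgt-s[:2])@R)
E
```

```text
wheel corners gauge z110 [[ 20.2  43.3]
 [ 41.8  44.3]
 [ 20.8 -46. ]
 [ 42.9 -44.1]]
tip [[ 0.  -1.9]]
114 [[ 92.6  15.2]
 [ 96.3 -18. ]]
110 [[137.3  19.3]
 [140.1 -20.8]]
106 [[185.9  23. ]
 [187.9 -24.7]]
y [[367.0, 148.0, 3.0, 275.0], [235.0, 142.0, -454.0, 73.0]] [[275. 200.]
 [278.  79.]] [[563. 110.]
 [562. 209.]]
r [[362.0, 279.0, -6.0, 274.0], [232.0, 321.0, -444.0, 73.0]] [[272. 319.]
 [276. 200.]] [[563. 227.]
 [557. 326.]]
b [[352.0, 417.0, -27.0, 269.0], [225.0, 507.0, -464.0, 76.0]] [[268. 435.]
 [272. 321.]] [[563. 347.]
 [560. 447.]]
O [516.4621179  -90.65076419]
[521.30927948 -50.95644105] [-518.97325961 -553.27914056]
```

>>> {"name": "carry_out", "arguments": {"targets": [{"dp":[-42,-45,0],"yaw":7},{"dp":[-84,-91,0],"yaw":14},{"dp":[-126,-137,0],"yaw":21},{"dp":[-168,-182,0],"yaw":28},{"dp":[-210,-228,0],"yaw":35},{"dp":[-252,-274,0],"yaw":42},{"dp":[-294,-319,0],"yaw":49},{"dp":[-336,-365,0],"yaw":56},{"dp":[-378,-410,0],"yaw":63},{"dp":[-420,-456,0],"yaw":70},{"dp":[-462,-501,0],"yaw":77},{"dp":[-500,-543,0],"yaw":83.5}], "fingers": 0.365}}

```text
clock: 1.6
eef_pos: [506.0, -38.2, 209.9]
tcp_rot: [3.142, -0.0, 1.446]
contact_force: [0.3, 0.3, 0.4]
opening: 0.686
grasp_force: 0.0
```

```bash
python3 - <<'E'
from h import *
s=r.sense();w=r.grab_frame('wrist');c=cal('wrist');save(w,'w1')
print(s['clock'],s['eef_pos'],s['tcp_rot'],s['opening'],s['contact_force'])
K,d,R,t=c;print(-R.T@t,R[2])
np.save('w1.npy',w)
E
```

```text
1.6 [506.04258967 -38.23182775 209.87444833] [ 3.14156198e+00 -8.88639367e-05  1.44588102e+00] 0.6863045140510283 [0.31752972 0.26775849 0.40858253]
[518.46791574  30.14127465 374.97904808] [-0.03527157 -0.28765615 -0.95708404]
```

View pics/w1.png

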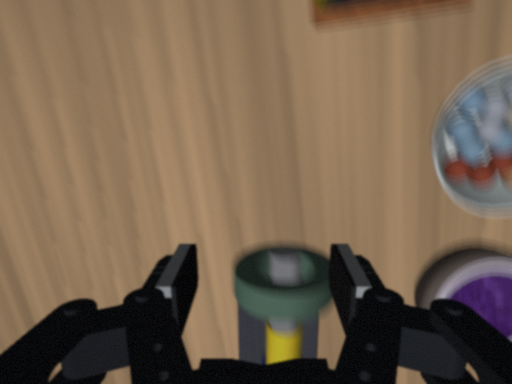

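The wrist view shows the wheel hanging on the steel tip at (284,262), with the yellow step behind at (283,342). The fingers are at 197 and 330, so they are offset to the left as expected. I'll cross-check the lateral position with this view.

```bash
python3 - <<'E'
from h import *
w=np.load('w1.npy');c=cal('wrist')
u=np.array([-11.1,-90.9])/91.6;v=np.array([-u[1],u[0]]);O=np.array([515.5,-90.5])
hsv=cv2.cvtColor(w,cv2.COLOR_RGB2HSV).astype(int)
m=(abs(hsv[...,0]-27)<7)&(hsv[...,1]>130)&(hsv[...,2]>60);m[:300]=0
g=(hsv[...,0]>60)&(hsv[...,0]<95)&(hsv[...,1]>50);g[:230]=0
for row in(335,345,355):
    x=np.where(m[row])[0]; P=onz(c,[[(x.min()+x.max())/2,row]],114)[0]; print('y',x.min(),x.max(),((P[:2]-O)@v).round(1),((P[:2]-O)@u).round(1))
for row in(270,290,300):
    x=np.where(g[row])[0]
    if len(x): P=onz(c,[[(x.min()+x.max())/2,row]],110)[0]; print('g',x.min(),x.max(),((P[:2]-O)@v).round(1),((P[:2]-O)@u).round(1))
s=r.sense();t=s['eef_pos'];yw=s['tcp_rot'][2]
R=np.array([[np.cos(yw),np.sin(yw)],[np.sin(yw),-np.cos(yw)]])
for x in(-28,80,125,170): print(x,((O+x*u)-t[:2])@R)
E
```

```text
y 266 301 5.4 92.6
y 266 300 5.0 103.4
y 266 300 5.1 114.4
g 160 368 -11.6 29.3
g 143 380 -14.0 48.9
g 165 399 4.0 59.1
-28 [-18.22782928  12.09554139]
80 [-126.1937064    13.12421524]
125 [-171.17948854   13.55282934]
170 [-216.16527067   13.98144345]
```

>>> {"name": "carry_out", "arguments": {"targets": [{"dp":[-9,7,0],"yaw":0},{"dp":[-18,14,0],"yaw":0},{"dp":[-18,14,0],"yaw":0},{"dp":[-18,14,0],"yaw":0}]}}

```text
clock: 2.15
eef_pos: [516.8, -54.8, 210.0]
tcp_rot: [-3.141, -0.0, 1.452]
contact_force: [-0.1, 0.1, 1.1]
opening: 0.682
grasp_force: 0.0
```

```bash
python3 - <<'E'
from h import *
s=r.sense();c=cal('wrist');w=r.grab_frame('wrist');tp=r.grab_frame('top')
np.save('w2.npy',w);np.save('b2.npy',tp)
u=np.array([-11.1,-90.9])/91.6;v=np.array([-u[1],u[0]]);O=np.array([515.5,-90.5])
hsv=cv2.cvtColor(w,cv2.COLOR_RGB2HSV).astype(int)
m=(abs(hsv[...,0]-27)<7)&(hsv[...,1]>130)&(hsv[...,2]>60);m[:250]=0
ys=np.where(m.sum(1)>8)[0];print(ys.min(),ys.max(), s['eef_pos'],s['tcp_rot'])
for row in np.linspace(ys.min()+4,ys.max()-3,3).astype(int):
    x=np.where(m[row])[0]; P=onz(c,[[(x.min()+x.max())/2,row]],114)[0]; print('y',row,x.min(),x.max(),((P[:2]-O)@v).round(1),((P[:2]-O)@u).round(1))
t=s['eef_pos'];print('tcp u,v',(t[:2]-O)@u,(t[:2]-O)@v)
save(w,'w2')
E
```

```text
310 358 [516.79687544 -54.78616729 210.00054147] [-3.14135935e+00 -1.61293989e-04  1.45171124e+00]
y 314 249 284 0.1 80.5
y 334 250 284 0.7 101.3
y 355 255 279 0.8 124.0
tcp u,v -35.598064530887456 -3.0408031190654015
```

View pics/w2.png

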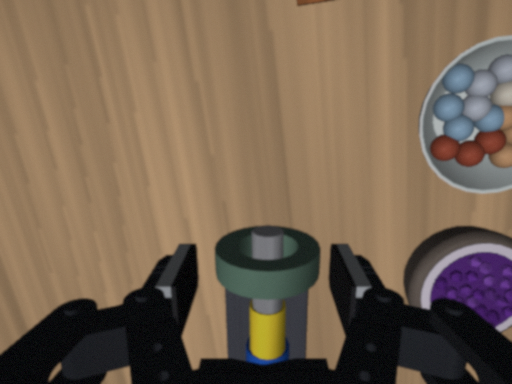

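The wheel is now nearly centred at (267,258), with the fingers at 197 and 330. Wrist and fixed cameras agree to within 1 mm, so I need 3.5 mm more laterally, then down.

>>> {"name": "carry_out", "arguments": {"targets": [{"dp":[0,3.5,25],"yaw":0},{"dp":[0,3.5,52],"yaw":0},{"dp":[0,3.5,79],"yaw":0},{"dp":[0,3.5,100],"yaw":0},{"dp":[0,3.5,108],"yaw":0},{"dp":[-10,3.5,108],"yaw":0},{"dp":[-20,3.5,108],"yaw":0},{"dp":[-30,3.5,108],"yaw":0},{"dp":[-35,3.5,108],"yaw":0},{"dp":[-40,3.5,108],"yaw":0},{"dp":[-45,3.5,108],"yaw":0},{"dp":[-50,3.5,108],"yaw":0}]}}

```text
clock: 3.75
eef_pos: [514.7, -105.6, 102.1]
tcp_rot: [3.141, -0.001, 1.45]
contact_force: [1.0, 3.1, 1.7]
opening: 0.685
grasp_force: 1.6
```

>>> {"name": "carry_out", "arguments": {"targets": [{"dp":[-5,0,0],"yaw":0},{"dp":[-10,0,0],"yaw":0},{"dp":[-15,0,0],"yaw":0},{"dp":[-20,0,0],"yaw":0},{"dp":[-25,0,0],"yaw":0},{"dp":[-30,0,0],"yaw":0},{"dp":[-35,0,0],"yaw":0},{"dp":[-40,0,0],"yaw":0},{"dp":[-45,0,0],"yaw":0},{"dp":[-50,0,0],"yaw":0}]}}

```text
clock: 5.0
eef_pos: [508.6, -155.6, 102.0]
tcp_rot: [-3.142, -0.0, 1.45]
contact_force: [0.3, 4.0, 2.6]
opening: 0.681
grasp_force: 2.1
```

```bash
cat > st.py <<'E'
from h import *
u=np.array([-11.1,-90.9])/91.6;v=np.array([-u[1],u[0]]);O=np.array([515.5,-90.5])
s=r.sense();t=s['eef_pos'];f=s['contact_force']
print('tcp u,v',(t[:2]-O)@u,(t[:2]-O)@v,t[2],'F u,v,z',f[:2]@u,f[:2]@v,f[2],s['clock'],s['wrist_torque'])
E
python3 st.py
```

```text
tcp u,v 65.46167365090542 0.9969953214148921 101.99629472764322 F u,v,z -4.009200062666358 -0.2100021945625402 2.6020849266742503 5.0 [ 0.60640235 -0.10673396  0.01396877]
```

>>> {"name": "carry_out", "arguments": {"targets": [{"dp":[-4,0,0],"yaw":0},{"dp":[-8,0,0],"yaw":0},{"dp":[-12,0,0],"yaw":0},{"dp":[-15,0,0],"yaw":0},{"dp":[-18,0,0],"yaw":0},{"dp":[-20,0,0],"yaw":0}]}}

```text
clock: 5.75
eef_pos: [506.2, -175.3, 102.0]
tcp_rot: [-3.142, -0.0, 1.45]
contact_force: [0.3, 4.2, 2.0]
opening: 0.681
grasp_force: 2.1
```

```bash
python3 st.py
```

```text
tcp u,v 85.29957974079649 1.004328725069362 101.97489592665556 F u,v,z -4.223113057190674 -0.17689004587098028 1.9510045817825363 5.75 [ 0.65181808 -0.12465801  0.01800943]
```

>>> {"name": "carry_out", "arguments": {"targets": [{"dp":[-5,0,0],"yaw":0},{"dp":[-10,0,0],"yaw":0},{"dp":[-15,0,0],"yaw":0},{"dp":[-20,0,0],"yaw":0},{"dp":[-25,0,0],"yaw":0},{"dp":[-30,0,0],"yaw":0}]}}

```text
clock: 6.5
eef_pos: [502.5, -205.3, 102.0]
tcp_rot: [-3.142, -0.0, 1.45]
contact_force: [1.6, 4.6, 3.5]
opening: 0.688
grasp_force: 2.2
```

>>> {"name": "carry_out", "arguments": {"targets": [{"dp":[-3,0,0],"yaw":0},{"dp":[-6,0,0],"yaw":0},{"dp":[-9,0,0],"yaw":0},{"dp":[-11,0,0],"yaw":0}]}}

```text
clock: 7.0
eef_pos: [501.3, -216.0, 102.0]
tcp_rot: [3.142, 0.0, 1.45]
contact_force: [0.1, 4.6, 3.0]
opening: 0.682
grasp_force: 2.2
```

```bash
python3 st.py
```

```text
tcp u,v 126.29077282524561 1.0944671746807 101.98571970880293 F u,v,z -4.540627444034093 -0.4961578728458499 2.967126529719815 7.0 [ 0.6761383  -0.12443753 -0.03556353]
```

>>> {"name": "carry_out", "arguments": {"targets": [{"dp":[-1.5,0,0],"yaw":0},{"dp":[-3,0,0],"yaw":0},{"dp":[-4,0,0],"yaw":0},{"dp":[-5,0,0],"yaw":0}]}}

```text
clock: 7.5
eef_pos: [500.7, -220.9, 102.0]
tcp_rot: [3.142, 0.0, 1.451]
contact_force: [0.6, 3.6, 2.8]
opening: 0.68
grasp_force: 2.1
```

```bash
python3 st.py
```

```text
tcp u,v 131.16255284066278 1.131613167130494 102.00033196334287 F u,v,z -3.6574333279886466 0.16697850392381935 2.841604515806903 7.5 [ 0.64044052 -0.19663767  0.0031642 ]
```

>>> {"name": "carry_out", "arguments": {"targets": [{"dp":[-4,0,0],"yaw":0},{"dp":[-8,0,0],"yaw":0},{"dp":[-12,0,0],"yaw":0},{"dp":[-16,0,0],"yaw":0},{"dp":[-20,0,0],"yaw":0},{"dp":[-24,0,0],"yaw":0},{"dp":[-28,0,0],"yaw":0},{"dp":[-31,0,0],"yaw":0}]}}

```text
clock: 8.5
eef_pos: [497.0, -251.9, 102.0]
tcp_rot: [3.141, 0.0, 1.45]
contact_force: [2.5, 4.9, 4.1]
opening: 0.684
grasp_force: 2.2
```

```bash
python3 st.py
```

```text
tcp u,v 162.3994461832144 1.20292131993277 102.01330888266385 F u,v,z -5.118461862590588 1.8785370115084148 4.077505697956457 8.5 [ 0.67292151 -0.42716946  0.08029175]
```

>>> {"name": "carry_out", "arguments": {"targets": [{"dp":[-2,0,0],"yaw":0},{"dp":[-4,0,0],"yaw":0},{"dp":[-6,0,0],"yaw":0},{"dp":[-7,0,0],"yaw":0}]}}

```text
clock: 9.0
eef_pos: [496.1, -258.7, 102.0]
tcp_rot: [-3.142, 0.0, 1.45]
contact_force: [2.1, 4.5, 3.1]
opening: 0.681
grasp_force: 2.4
```

```bash
python3 st.py
```

```text
tcp u,v 169.222012672258 1.1033497187042336 101.95676836939873 F u,v,z -4.729444784469647 1.5096583016087015 3.0840363613991584 9.0 [ 0.65732654 -0.42679006  0.06835392]
```

>>> {"name": "carry_out", "arguments": {"targets": [{"dp":[-1.5,0,0],"yaw":0},{"dp":[-3,0,0],"yaw":0},{"dp":[-3,0,0],"yaw":0}]}}

```text
clock: 9.38
eef_pos: [495.9, -259.0, 102.0]
tcp_rot: [-3.141, -0.004, 1.45]
contact_force: [4.8, 17.1, 6.5]
opening: 0.685
grasp_force: 9.1
```

```bash
python3 st.py
```

```text
tcp u,v 169.55465752789686 1.0028323967930035 101.96500391160424 F u,v,z -17.558055209648437 2.64493184789551 6.534056472498822 9.375 [ 2.88639221 -1.01250265  0.23093555]
```

Firm stop at u=169.5, where 170 was expected, so the wheel sits on red against the collar. Backing off and checking.

>>> {"name": "carry_out", "arguments": {"targets": [{"dp":[2,0,0],"yaw":0},{"dp":[8,0,0],"yaw":0},{"dp":[25,0,0],"yaw":0},{"dp":[50,0,0],"yaw":0},{"dp":[80,0,-20],"yaw":0},{"dp":[100,0,-60],"yaw":0},{"dp":[130,0,-108],"yaw":0},{"dp":[160,0,-108],"yaw":0}]}}

```text
clock: 10.38
eef_pos: [517.0, -101.8, 213.6]
tcp_rot: [3.135, 0.001, 1.45]
contact_force: [0.0, -0.6, -0.2]
opening: 0.681
grasp_force: 0.0
```

```bash
python3 st.py; python3 - <<'E'
from h import *
a=r.grab_frame('scene');b=r.grab_frame('top');np.save('a3.npy',a);np.save('b3.npy',b)
R=lambda i,x,y,w,h:cv2.resize(i[y:y+h,x:x+w],(w*4,h*4),interpolation=cv2.INTER_CUBIC)
m=np.zeros((600,800,3),np.uint8);m[:300,:400]=R(b,285,170,100,75);m[:300,400:]=R(a,175,110,100,75)
m[300:600,:400]=cv2.resize(b[130:205,65:199],(400,300));save(m,'c3')
# lip strips in both views at z=151 (mid of bbox)
c=cal('wrist')
E
```

```text
tcp u,v 11.04504482685486 2.8123266502437794 213.62584514141602 F u,v,z 0.5520791366541365 0.07558407989051281 -0.2036411971309161 10.375 [-0.0271441  -0.00981503  0.01395704]
```

View pics/c3.png

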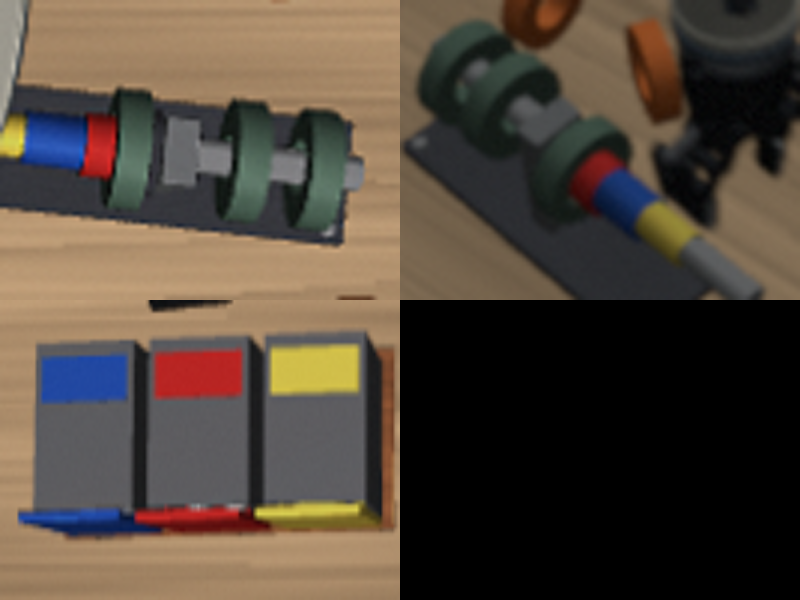

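The wheel sits squarely against the collar on red, so the red bin is the one. The top view shows its lip at about (130,182). Computing the approach.

```bash
python3 - <<'E'
from h import *
a=np.load('a3.npy');b=np.load('b3.npy');cs,ct=cal('scene'),cal('top')
hsv=cv2.cvtColor(b,cv2.COLOR_RGB2HSV).astype(int)
m=((hsv[...,0]<6)|(hsv[...,0]>172))&(hsv[...,1]>130)&(hsv[...,2]>60)
for col in(118,130,142):
    y=np.where(m[165:200,col])[0]+165;print('top',col,y.min(),y.max(),b[178:190,col,0],onz(ct,[[col,y.min()-.5]],151).round(1))
hs=cv2.cvtColor(a,cv2.COLOR_RGB2HSV).astype(int)
m=((hs[...,0]<6)|(hs[...,0]>172))&(hs[...,1]>130)&(hs[...,2]>40)
for col in(348,360,372):
    y=np.where(m[230:290,col])[0]+230;print('scene',col,y.min(),y.max(),a[y.min()-2:y.max()+2,col,0],onz(cs,[[col,y.min()-.5]],151).round(1))
E
```

```text
top 118 182 186 [ 93  94  93  69  98 174 202 140  70  22 102 171] [[568.2 302.1 151. ]]
top 130 182 187 [ 93  95  88 125 179 195 178 122  91  99 125 174] [[567.9 266.1 151. ]]
top 142 183 187 [ 93  94  87 154 188 195 139  96  93 102 129 177] [[564.7 230.3 151. ]]
scene 348 250 261 [118 120 126 127 109  70  48  46  48  47  47  47  48  51  60] [[557.8 234.7 151. ]]
scene 360 258 268 [117 120 129 123  96  56  47  47  48  47  46  46  49  54] [[558.2 272.5 151. ]]
scene 372 266 276 [118 125 129 116  80  52  46  46  47  46  45  46  48  55] [[558.6 309.6 151. ]]
```

>>> {"name": "carry_out", "arguments": {"targets": [{"dp":[38,3,0],"yaw":-9.8},{"dp":[77,6,0],"yaw":-19.6},{"dp":[115,9,0],"yaw":-29.4},{"dp":[154,12,0],"yaw":-39.2},{"dp":[192,15,0],"yaw":-49},{"dp":[231,18,0],"yaw":-58.7},{"dp":[270,21,0],"yaw":-68.5},{"dp":[308,24,0],"yaw":-78.2},{"dp":[347,27,0],"yaw":-88},{"dp":[385.5,30,0],"yaw":-97.7},{"dp":[385.5,30,0],"yaw":-97.7},{"dp":[385.5,30,0],"yaw":-97.7}], "fingers": -1}}

```text
clock: 11.98
eef_pos: [590.4, 275.6, 209.1]
tcp_rot: [-3.14, -0.001, -3.129]
contact_force: [0.4, -0.1, 0.4]
opening: -0.002
grasp_force: 0.0
```

```bash
python3 - <<'E'
from h import *
s=r.sense();print(s['clock'],s['eef_pos'],s['tcp_rot'],s['opening'])
c=cal('wrist');w=r.grab_frame('wrist');a=r.grab_frame('scene')
m=np.zeros((384,800,3),np.uint8);m[:,:512]=w;m[:288,512:]=a[150:342:,270:462].repeat(1,0)[:,:,:] if 0 else cv2.resize(a[150:342,270:462],(288,288))
save(m,'w4')
K,d,R,t=c;t=s['eef_pos'];print('proj TCP, +8, +21 in scene',proj(cal('scene'),[t,t-[0,0,8],t-[0,0,21]]).round(1).tolist())
print('wrist proj lip corners',proj(c,[[567,225,151],[567,329,151],[558,225,151],[558,329,151]]).round(0).tolist())
E
```

```text
11.975 [590.40142219 275.58596655 209.08841334] [-3.14025219e+00 -1.45087446e-03 -3.12890080e+00] -0.0016834285351474412
proj TCP, +8, +21 in scene [[358.4, 257.8], [357.9, 259.1], [357.0, 261.2]]
wrist proj lip corners [[187.0, 167.0], [344.0, 169.0], [186.0, 154.0], [345.0, 156.0]]
```

View pics/w4.png

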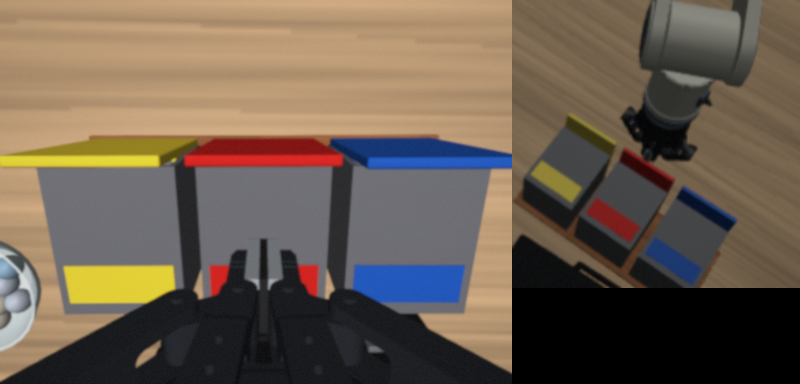

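The wrist view shows the red panel's top edge at rows 140-165, cols 187-343. The closed fingertips at (264,240) are above its housing, behind the panel.

>>> {"name": "carry_out", "arguments": {"targets": [{"dp":[0,0,20],"yaw":0},{"dp":[0,0,40],"yaw":0},{"dp":[0,0,55],"yaw":0},{"dp":[0,0,62],"yaw":0},{"dp":[0,0,62],"yaw":0}]}}

```text
clock: 12.7
eef_pos: [590.8, 276.3, 147.3]
tcp_rot: [-3.141, -0.001, -3.128]
contact_force: [-0.2, 0.5, 0.3]
opening: 0.001
grasp_force: 0.0
```

>>> {"name": "carry_out", "arguments": {"targets": [{"dp":[0,0,2],"yaw":0},{"dp":[0,0,4],"yaw":0},{"dp":[0,0,6],"yaw":0},{"dp":[0,0,8],"yaw":0}]}}

```text
clock: 13.2
eef_pos: [591.1, 276.4, 140.0]
tcp_rot: [3.141, 0.0, -3.128]
contact_force: [-0.0, 0.1, 0.3]
opening: 0.001
grasp_force: 0.0
```

>>> {"name": "carry_out", "arguments": {"targets": [{"dp":[0,0,2],"yaw":0},{"dp":[0,0,4],"yaw":0},{"dp":[0,0,5],"yaw":0},{"dp":[0,0,6],"yaw":0}]}}

```text
clock: 13.7
eef_pos: [591.0, 276.4, 133.9]
tcp_rot: [3.142, -0.0, -3.128]
contact_force: [-0.4, 1.4, -0.7]
opening: 0.004
grasp_force: 0.0
```

>>> {"name": "carry_out", "arguments": {"targets": [{"dp":[4,0,4],"yaw":0},{"dp":[9,0,4],"yaw":0},{"dp":[13,0,4],"yaw":0},{"dp":[17,0,4],"yaw":0},{"dp":[21,0,4],"yaw":0},{"dp":[25,0,4],"yaw":0},{"dp":[29,0,4],"yaw":0},{"dp":[33,0,4],"yaw":0},{"dp":[37,0,4],"yaw":0},{"dp":[41,0,4],"yaw":0},{"dp":[45,0,4],"yaw":0}]}}

```text
clock: 15.08
eef_pos: [545.8, 275.8, 130.0]
tcp_rot: [-3.142, -0.0, -3.128]
contact_force: [-0.7, -0.6, -0.1]
opening: -0.002
grasp_force: 0.0
```

```bash
python3 -c "
from h import *
a=r.grab_frame('scene');save(cv2.resize(a[210:340,270:430],(640,520)),'s5');print(r.sense()['contact_force'])"
```

```text
[ 0.04229164 -0.49821461  0.55464439]
```

View pics/s5.png

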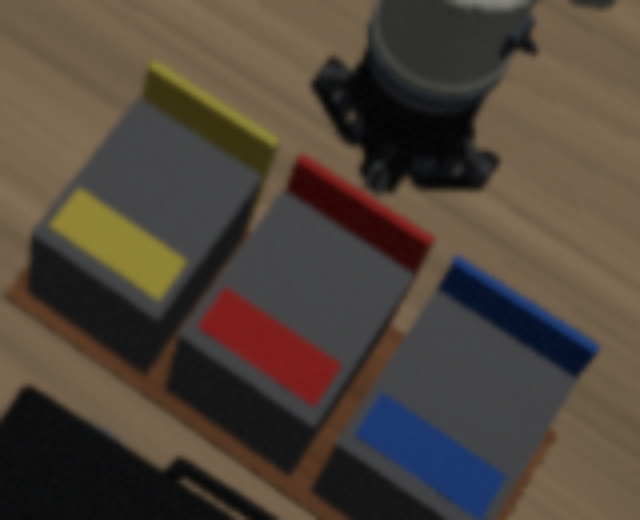

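```bash
python3 - <<'E'
from h import *
s=r.sense();t=s['eef_pos'];print(t,s['opening'],s['contact_force'])
print(proj(cal('scene'),[t,t-[0,0,8],t-[-11,0,8],t+[0,0,40]]).round(0).tolist())
c=cal('wrist');w=r.grab_frame('wrist');b=r.grab_frame('top')
print('wrist: closed lip, tip', proj(c,[[567,225,151],[567,329,151],[532,225,147],t-[0,0,8]]).round(0).tolist())
m=np.zeros((384,800,3),np.uint8);m[:,:512]=w;m[:288,512:]=cv2.resize(b[125:221,75:171],(288,288));save(m,'w6')
E
```

```text
[545.26978374 275.73137775 129.91813718] 0.0007822819567703727 [ 0.04229164 -0.49821461  0.55464439]
[[362.0, 258.0], [362.0, 259.0], [360.0, 262.0], [365.0, 252.0]]
wrist: closed lip, tip [[156.0, 296.0], [374.0, 298.0], [153.0, 224.0], [263.0, 231.0]]
```

View pics/w6.png

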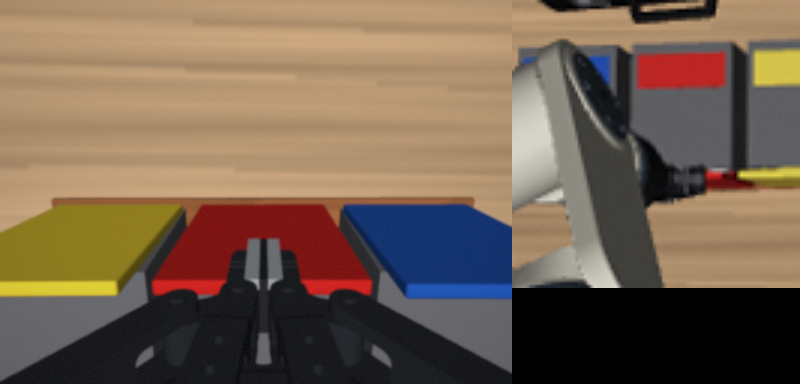

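```bash
python3 - <<'E'
from h import *
c=cal('wrist');t=r.sense()['eef_pos'];o,D=ray(c,[[264,238]]);D=D[0]
for xo in(11,0,-11): # tool +x is -x world
    P=o+D*((t[0]-xo)-o[0])/D[0]; print(xo,P-t)
a=r.grab_frame('scene');save(cv2.resize(a[235:285,335:395],(720,600),interpolation=cv2.INTER_CUBIC),'s7')
print(proj(cal('scene'),[t+[dx,0,dz] for dx in(-11,11) for dz in(-8,0,10,20)]).round(1).tolist())
E
```

```text
11 [-11.           0.29538397  25.89804696]
0 [0.         0.55592435 1.38112012]
-11 [ 11.           0.81646473 -23.13580671]
[[363.6, 256.4], [364.2, 255.2], [364.8, 253.6], [365.5, 252.0], [359.4, 262.3], [359.9, 261.1], [360.6, 259.5], [361.3, 258.0]]
```

View pics/s7.png

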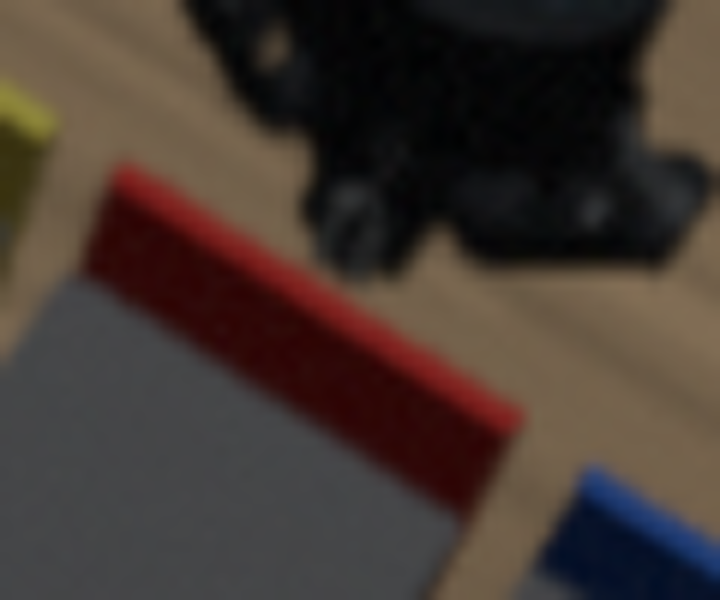

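The fingertip at scene (365,258) sits just at or over the lip, and the panel is unmoved with no contact. The tips are evidently higher than assumed, so they passed over the edge. I'll go back behind the panel and lower in small steps while watching the force.

>>> {"name": "carry_out", "arguments": {"targets": [{"dp":[0,0,-20],"yaw":0},{"dp":[0,0,-40],"yaw":0},{"dp":[-15,0,-40],"yaw":0},{"dp":[-30,0,-40],"yaw":0},{"dp":[-48,0,-40],"yaw":0},{"dp":[-48,0,-40],"yaw":0},{"dp":[-48,0,-20],"yaw":0},{"dp":[-48,0,-5],"yaw":0},{"dp":[-48,0,0],"yaw":0},{"dp":[-48,0,0],"yaw":0}]}}

```text
clock: 16.52
eef_pos: [593.5, 276.4, 129.3]
tcp_rot: [-3.141, -0.001, -3.127]
contact_force: [0.1, 0.1, -0.2]
opening: -0.002
grasp_force: 0.0
```

>>> {"name": "carry_out", "arguments": {"targets": [{"dp":[0,0,2],"yaw":0},{"dp":[0,0,4],"yaw":0},{"dp":[0,0,6],"yaw":0}]}}

```text
clock: 16.9
eef_pos: [594.2, 276.5, 124.2]
tcp_rot: [3.141, 0.001, -3.128]
contact_force: [0.2, -0.1, 0.5]
opening: -0.002
grasp_force: 0.0
```

>>> {"name": "carry_out", "arguments": {"targets": [{"dp":[0,0,2],"yaw":0},{"dp":[0,0,4],"yaw":0},{"dp":[0,0,4],"yaw":0}]}}

```text
clock: 17.27
eef_pos: [593.9, 276.4, 119.7]
tcp_rot: [-3.141, -0.0, -3.128]
contact_force: [-0.1, 0.2, -0.3]
opening: 0.0
grasp_force: 0.0
```

>>> {"name": "carry_out", "arguments": {"targets": [{"dp":[0,0,2],"yaw":0},{"dp":[0,0,4],"yaw":0},{"dp":[0,0,4],"yaw":0}]}}

```text
clock: 17.65
eef_pos: [593.9, 276.4, 115.7]
tcp_rot: [-3.141, -0.0, -3.128]
contact_force: [-0.2, -0.2, -1.2]
opening: 0.001
grasp_force: 0.0
```

>>> {"name": "carry_out", "arguments": {"targets": [{"dp":[0,0,2],"yaw":0},{"dp":[0,0,4],"yaw":0},{"dp":[0,0,4],"yaw":0}]}}

```text
clock: 18.02
eef_pos: [593.9, 276.4, 111.7]
tcp_rot: [-3.141, -0.0, -3.128]
contact_force: [0.1, -0.5, 0.0]
opening: -0.001
grasp_force: 0.0
```

>>> {"name": "carry_out", "arguments": {"targets": [{"dp":[0,0,2],"yaw":0},{"dp":[0,0,4],"yaw":0},{"dp":[0,0,4],"yaw":0}]}}

```text
clock: 18.4
eef_pos: [593.9, 276.4, 107.7]
tcp_rot: [-3.141, -0.0, -3.128]
contact_force: [0.0, 0.6, -0.1]
opening: -0.001
grasp_force: 0.0
```

```bash
python3 - <<'E'
from h import *
s=r.sense();t=s['eef_pos'];print(t,s['contact_force'],s['qpos'])
# tip in scene: lowest dark pixels near the expected column over grey/red label background
a=r.grab_frame('scene');g=a.max(2)
print(proj(cal('scene'),[t+[0,0,dz] for dz in(-8,0,13,26)]).round(1).tolist())
print(g[262:300:2,340:380:3])
E
```

```text
[593.88382242 276.36908595 107.73241973] [ 0.03753207  0.63800216 -0.11770969] [ 4.33275476e-01  5.03117098e-01  1.64807145e+00 -2.74029595e-05
  9.90828081e-01 -1.15159703e+00]
[[351.1, 275.7], [351.5, 274.5], [352.3, 272.6], [353.1, 270.7]]
[[ 72  70  24  10   7   5   5   7   6  10   5   8  40 111]
 [ 72  70  69  50   8  15   7   8   7   5   8   9  49 102]
 [ 71  71  72  58   8  17   6  10   6  11   6  11  42  30]
 [ 71  72  72  42  36  17   6  15  22  22  13  28  30  43]
 [ 72  72  71  47  32  24   9  14  20  18  21  47  17  51]
 [ 71  71  72  66  26  30  23  53   9  10  11  14  22  30]
 [ 71  71  71  70  46  36  57  70  34  24   7   8  18  70]
 [ 71  71  71  71  71  69  70  71  71  69  56  44 100 102]
 [ 71  71  71  71  71  70  71  71  71  72  71  63 113 106]
 [ 71  71  71  71  72  71  71  71  72  71  71  86 112  94]
 [ 70  72  71  71  70  72  71  71  71  71  67 106 110  59]
 [ 71  71  71  70  71  71  71  72  70  72  59 108 103  72]
 [ 70  71  70  70  71  71  72  71  71  69 102 111  84  71]
 [ 69  71  69  70  71  71  71  70  70  50 115 117  70  70]
 [ 83  71  69  70  70  71  71  71  69  63 119  94  72  71]
 [123  83  71  70  70  70  71  71  57  86 113  71  71  72]
 [124 122  83  69  70  69  70  70  39  92  84  70  71  70]
 [124 124 122  82  71  69  70  61  78  99  70  70  69  70]
 [123 124 124 122  81  70  69  39  96  97  70  70  71  70]]
```

>>> {"name": "carry_out", "arguments": {"targets": [{"dp":[0,0,2],"yaw":0},{"dp":[0,0,4],"yaw":0},{"dp":[0,0,4],"yaw":0}]}}

```text
clock: 18.82
eef_pos: [593.9, 276.4, 103.7]
tcp_rot: [-3.141, -0.0, -3.128]
contact_force: [0.6, 0.1, -0.3]
opening: -0.004
grasp_force: 0.0
```

>>> {"name": "carry_out", "arguments": {"targets": [{"dp":[0,0,1.5],"yaw":0},{"dp":[0,0,3],"yaw":0},{"dp":[0,0,3],"yaw":0}]}}

```text
clock: 19.2
eef_pos: [593.9, 276.4, 100.8]
tcp_rot: [-3.141, -0.0, -3.128]
contact_force: [-0.5, -0.0, 0.6]
opening: -0.003
grasp_force: 0.0
```

>>> {"name": "carry_out", "arguments": {"targets": [{"dp":[4,0,0],"yaw":0},{"dp":[8,0,0],"yaw":0},{"dp":[12,0,0],"yaw":0},{"dp":[15,0,0],"yaw":0},{"dp":[18,0,0],"yaw":0}]}}

```text
clock: 19.82
eef_pos: [576.3, 276.3, 101.1]
tcp_rot: [3.141, 0.001, -3.127]
contact_force: [2.7, -0.2, -1.2]
opening: 0.003
grasp_force: 1.1
```

Contact of 2.7 N: the panel is hooked. Pulling.

>>> {"name": "carry_out", "arguments": {"targets": [{"dp":[4,0,0],"yaw":0},{"dp":[8,0,0],"yaw":0},{"dp":[12,0,0],"yaw":0},{"dp":[16,0,0],"yaw":0},{"dp":[20,0,0],"yaw":0},{"dp":[24,0,0],"yaw":0},{"dp":[28,0,0],"yaw":0},{"dp":[32,0,0],"yaw":0}]}}

```text
clock: 20.82
eef_pos: [543.8, 275.8, 101.0]
tcp_rot: [3.142, 0.0, -3.128]
contact_force: [2.5, -0.2, -0.1]
opening: -0.0
grasp_force: 0.9
```

```bash
cat > ang.py <<'E'
from h import *
s=r.sense();print(s['clock'],s['eef_pos'],s['contact_force'])
u=np.array([-1,-.0146])
def lip(th,y,k):  # back-top corner of panel
    x=562-135*np.sin(th)+4*np.cos(th);z=16+135*np.cos(th)+4*np.sin(th);return [x,y,z]
for n in('scene','top'):
    a=r.grab_frame(n);hs=cv2.cvtColor(a,cv2.COLOR_RGB2HSV).astype(int)
    m=((hs[...,0]<6)|(hs[...,0]>172))&(hs[...,1]>130)&(hs[...,2]>40)
    w=(325,215,400,290) if n=='scene' else (100,165,160,215)
    k=np.zeros(m.shape,bool);k[w[1]:w[3],w[0]:w[2]]=1;m&=k
    y,x=np.where(m);print(n,len(x),'bbox',x.min(),x.max(),y.min(),y.max())
    if n=='scene':
        print([(j,np.where(m[:,j])[0].min(),np.where(m[:,j])[0].max()) for j in range(x.min(),x.max(),5) if m[:,j].any()])
    c=cal(n)
    for th in(0,.3,.6): print(th,proj(c,[[562-135*np.sin(th),yy,16+135*np.cos(th)] for yy in(226,328)]).round(0).tolist())
E
python3 ang.py
```

```text
20.825 [543.77502632 275.78713483 101.00782001] [ 2.48171372 -0.16425385 -0.05101662]
scene 539 bbox 325 382 242 289
[(325, np.int64(283), np.int64(289)), (330, np.int64(285), np.int64(289)), (335, np.int64(288), np.int64(289)), (345, np.int64(254), np.int64(259)), (350, np.int64(244), np.int64(262)), (355, np.int64(242), np.int64(265)), (360, np.int64(261), np.int64(269)), (365, np.int64(262), np.int64(272)), (370, np.int64(259), np.int64(275)), (375, np.int64(262), np.int64(275)), (380, np.int64(262), np.int64(267))]
0 [[344.0, 249.0], [377.0, 270.0]]
0.3 [[352.0, 239.0], [385.0, 260.0]]
0.6 [[358.0, 233.0], [390.0, 253.0]]
top 212 bbox 123 155 181 198
0 [[143.0, 183.0], [109.0, 184.0]]
0.3 [[144.0, 197.0], [110.0, 197.0]]
0.6 [[145.0, 210.0], [111.0, 210.0]]
```

>>> {"name": "carry_out", "arguments": {"targets": [{"dp":[3,0,3],"yaw":0},{"dp":[6,0,6],"yaw":0},{"dp":[9,0,9],"yaw":0},{"dp":[12,0,12],"yaw":0},{"dp":[15,0,15],"yaw":0},{"dp":[18,0,15],"yaw":0},{"dp":[21,0,15],"yaw":0},{"dp":[23,0,15],"yaw":0},{"dp":[25,0,15],"yaw":0}]}}

```text
clock: 22.05
eef_pos: [519.7, 275.6, 86.2]
tcp_rot: [3.141, 0.002, -3.127]
contact_force: [7.4, -1.1, 0.1]
opening: 0.001
grasp_force: 2.7
```

>>> {"name": "carry_out", "arguments": {"targets": [{"dp":[1.5,0,0],"yaw":0},{"dp":[3,0,0],"yaw":0},{"dp":[3,0,0],"yaw":0}]}}

```text
clock: 22.42
eef_pos: [519.0, 275.9, 87.1]
tcp_rot: [3.14, 0.006, -3.127]
contact_force: [10.9, -1.4, 0.2]
opening: 0.001
grasp_force: 4.3
```

>>> {"name": "carry_out", "arguments": {"targets": [{"dp":[1.5,0,0],"yaw":0},{"dp":[3,0,0],"yaw":0},{"dp":[3,0,0],"yaw":0}]}}

```text
clock: 22.8
eef_pos: [518.4, 276.3, 87.9]
tcp_rot: [3.139, 0.01, -3.127]
contact_force: [17.1, -1.9, -0.7]
opening: -0.003
grasp_force: 6.9
```

Force builds to 17 N with no further travel, so the panel is on its stop. Retracting and verifying.

>>> {"name": "carry_out", "arguments": {"targets": [{"dp":[-8,0,0],"yaw":0},{"dp":[-15,0,0],"yaw":0},{"dp":[-15,0,-30],"yaw":0},{"dp":[-15,0,-80],"yaw":0},{"dp":[-15,0,-130],"yaw":0},{"dp":[20,0,-170],"yaw":0},{"dp":[80,0,-170],"yaw":0},{"dp":[130,0,-170],"yaw":0},{"dp":[180,0,-170],"yaw":0},{"dp":[180,0,-170],"yaw":0},{"dp":[180,0,-170],"yaw":0}]}}

```text
clock: 24.18
eef_pos: [333.2, 273.0, 256.1]
tcp_rot: [3.141, 0.0, -3.127]
contact_force: [0.2, 0.1, -0.6]
opening: -0.001
grasp_force: 0.0
```

```bash
python3 ang.py; python3 - <<'E'
from h import *
b=r.grab_frame('top');b3=np.load('b3.npy')
d=np.abs(b.astype(int)-b3).max(2)>40
n,l,st,ce=cv2.connectedComponentsWithStats(d.astype(np.uint8))
print([s.tolist() for s in st[1:] if s[4]>25])
print('collar-red px',[(c) for c in b[205,300:330].tolist()][::3])
E
```

```text
24.175 [333.21172711 272.99615474 256.13472649] [ 0.16310386  0.13861132 -0.61315144]
scene 1094 bbox 325 388 235 289
[(325, np.int64(283), np.int64(289)), (330, np.int64(285), np.int64(289)), (335, np.int64(288), np.int64(289)), (345, np.int64(255), np.int64(259)), (350, np.int64(246), np.int64(262)), (355, np.int64(237), np.int64(265)), (360, np.int64(237), np.int64(269)), (365, np.int64(240), np.int64(272)), (370, np.int64(243), np.int64(275)), (375, np.int64(246), np.int64(276)), (380, np.int64(249), np.int64(268)), (385, np.int64(252), np.int64(259))]
0 [[344.0, 249.0], [377.0, 270.0]]
0.3 [[352.0, 239.0], [385.0, 260.0]]
0.6 [[358.0, 233.0], [390.0, 253.0]]
top 782 bbox 113 155 181 208
0 [[143.0, 183.0], [109.0, 184.0]]
0.3 [[144.0, 197.0], [110.0, 197.0]]
0.6 [[145.0, 210.0], [111.0, 210.0]]
[[0, 151, 293, 233, 25033], [113, 181, 42, 28, 864], [110, 182, 9, 5, 38], [241, 200, 20, 20, 185], [223, 247, 26, 10, 141]]
collar-red px [[41, 82, 175], [37, 77, 168], [47, 59, 125], [189, 39, 37], [185, 37, 35], [85, 113, 98], [81, 103, 89], [79, 102, 87], [53, 54, 59], [111, 112, 115]]
```

```bash
python3 - <<'E'
from h import *
T=np.linspace(0,.7,71)
for n,pts in(('scene',[(365,239.5),(370,242.5),(375,245.5)]),('top',[(120,208.5),(130,208.5),(140,208.5)])):
    c=cal(n)
    a=r.grab_frame(n);hs=cv2.cvtColor(a,cv2.COLOR_RGB2HSV).astype(int)
    m=((hs[...,0]<6)|(hs[...,0]>172))&(hs[...,1]>100)&(hs[...,2]>40)
    for col,_ in pts:
        y=np.where(m[(225 if n=='scene' else 175):(285 if n=='scene' else 220),col])[0]+(225 if n=='scene' else 175)
        row=y.min()-.5 if n=='scene' else y.max()+.5
        e=[]
        for t in T:
            p=proj(c,[[562-135*np.sin(t)-4*np.cos(t),yy,16+135*np.cos(t)-4*np.sin(t)] for yy in(226,328)])
            e.append(np.interp(col,*(p[np.argsort(p[:,0])].T))-row)
        print(n,col,row,a[int(row)-3:int(row)+4,col,0],T[np.argmin(np.abs(e))])
E
```

```text
scene 365 239.5 [119 117 114 117 114  95  72] 0.5
scene 370 242.5 [120 118 116 114 115 103  74] 0.51
scene 375 245.5 [120 119 117 115 115 104  73] 0.51
top 120 208.5 [ 75 109 191 186 163 166 172] 0.53
top 130 208.5 [ 73 152 193 166 159 168 171] 0.53
top 140 208.5 [ 72 190 201 153 156 167 172] 0.53
```

```bash
python3 - <<'E'
from h import *
s=r.sense();K,d,R,t=cal('wrist');o=-R.T@t
o6=o+np.array([545.27,275.73,129.92])-s['eef_pos'];c=(K,d,R,-R@o6)
w=cv2.imread('pics/w6.png')[:,:512,::-1]
for name,cols in(('y',(80,110)),('r',(215,235,300)),('b',(400,420))):
    for col in cols:
        p=w[190:305,col].astype(int); sat=p.max(1)-p.min(1)
        # face: colour class by hue
        h=cv2.cvtColor(w[190:305,col:col+1],cv2.COLOR_RGB2HSV)[:,0].astype(int)
        k={'y':abs(h[:,0]-27)<6,'r':(h[:,0]<4)|(h[:,0]>174),'b':abs(h[:,0]-112)<12}[name]&(h[:,1]>150)
        y=np.where(k)[0]+190; foot=y.min()-.5; back=y.max()+.5
        v=w[y.min():y.max()+1,col].max(1).astype(int); j=np.argmax(np.diff(v[len(v)//2:]))+len(v)//2; fr=y.min()+j+.5
        print(name,col,foot,fr,back,'foot x',onz(c,[[col,foot]],16)[0,0].round(1),'front lip',onz(c,[[col,fr]],151)[0,0].round(1),'back lip',onz(c,[[col,back]],151)[0,0].round(1))
E
```

```text
y 80 204.5 280.5 295.5 foot x 568.0 front lip 559.1 back lip 567.2
y 110 204.5 280.5 294.5 foot x 567.7 front lip 559.0 back lip 566.5
r 215 205.5 279.5 295.5 foot x 567.4 front lip 558.0 back lip 566.6
r 235 205.5 229.5 251.5 foot x 567.2 front lip 532.5 back lip 543.4
r 300 205.5 251.5 282.5 foot x 566.4 front lip 543.0 back lip 559.0
b 400 205.5 258.5 287.5 foot x 565.3 front lip 545.8 back lip 561.0
b 420 205.5 283.5 297.5 foot x 565.0 front lip 558.7 back lip 566.2
```

Measured in the wrist view, the red hinge foot is at x≈567, against 558 for its lip. The panel therefore started about 0.06 rad ajar, and its tilt is now about 0.59. That agrees with the hard stop I felt, and the wheel and other bins are unchanged in the top view. Handing in.

```bash
python3 -c "
from rig import r
print(r.sign_off())"
```

```text
the job is handed in; nothing more can be done
None
```

The job is handed in, and no verdict came back: the wheel slid over yellow and blue and stopped squarely against the collar, on the red step, and I then pulled the red bin until it met a firm stop (tilt about 0.59 rad by camera, 0.6 being fully open); I did not touch the other bins, spare wheels, geode or bowl.

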